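# Hang the lidded canister on the pull-out fork hook

### The arm

A 6-joint arm with a two-finger parallel gripper is mounted at the origin on the work surface. World frame = base frame: x ahead of the robot, y to its left, z up, the work surface at z = 0. Lengths are in mm, angles in rad, forces in N, time in s.
With the tool pointing down it reaches from about 300 to 775 mm from the base axis. Payload 14.6 kg.
Tool frame: the origin (TCP) lies midway between the tips of the shut fingers; the grasp point (between the pads) lies 19 mm behind it (manip.grasp_offset is the distance from the TCP to the grasp point, in mm); z points along the fingers, y is the line along which they close (so a half turn about z gives the same grasp; the last joint's range is limited). The gripper opens to 94 mm and grips with 3 to 60 N. Pads are 16 mm wide; open, the fingers measure 119 mm over their backs; the gripper's body (75 mm by 177 mm) begins 78 mm behind the grasp point.
Start: joints at [1.092, 0.3, 1.521, -0, 1.321, -0.067], TCP at [220.139, 504.012, 182.446] pointing down, gripper open.
Joint ranges: [-3.03, 3.03], [-0.79, 2.21], [0.23, 2.52], [-1.04, 4.18], [0, 3.07], [-2.55, 2.55]. Speed limits (rad/s): [2.22, 2.22, 2.57, 3.14, 3.14, 3.14].

### API

Orientations are given as [roll, pitch, yaw] about the fixed x, y, z axes, in that order (R = Rz(yaw) Ry(pitch) Rx(roll)).
In Python, from cell import manip, viewer gives the robot as it stands. The module is installed in compiled form; this text tells all that it offers.
- The arm moves only by the tool move_arm, never from a script. Its argument "moves" is a list of rows, each a list of 4 numbers: the shift along the tool's x, y, z in m, then the turn about the tool's z in rad. A call has 1 to 12 rows; each row is the pose to reach, as a shift and turn from the pose commanded when the call began, along the tool's axes at that moment; what a row does not reach only later rows make up. A row lasts 1/10 s, in which the tool goes at most 50 mm and 8.59 degrees, less where a joint would pass 70% of its speed; a pose out of reach is approached as far as the arm can. A call with a gripper value outside its range is refused whole. "jaw" is the finger opening in m, from 0 to 0.094, set as the call begins (left out, the last holds). The fingers move at their own pace and stop on an object; "squeeze" is the grip in N (left out, the last holds). Time passes only in rows, so rows that repeat a pose let the fingers close. It gives the time, the measured TCP pose, the force, the opening and the grip force at its end, in the units of the state.
- manip.read_state(): the state, without advancing time (a new reading comes with each control period).
- viewer.camera(name): name is "scene" or "side" or "wrist"; returns a dict with "frame" (384x512x3 uint8, blue, green, red), "z_map" (384x512 float32, mm along the optical axis (not along the pixel's ray), 0 where there is no reading), "fx", "fy", "cx", "cy" (pixels), "origin" and "orientation" of the camera in the world. Camera axes: x right, y down, z forward; pixel columns grow to the right and rows downward; lengths in mm; the calibration is good to about 2 mm. A picture is of the moment at which its call begins.
- manip.sign_off(): hands the job in; it is judged then, once.
The state is a dict: "clock": time; "joints": joint angles; "qd": joint speeds; "effort": joint torques, N m; "eef_pos": TCP position; "eef_rot": TCP orientation; "wrist_force": force on the tool from outside, world axes, zero at the start; "moment": the same for the moment, N m; "finger_gap": finger opening in mm; "finger_force": force on a finger pad.
Only numpy, scipy, OpenCV 4.12 (cv2) and the standard library are available. Lean on these libraries where they do the work, as an engineer would, in place of code of your own. Each camera call takes 0.05 s, during which the arm holds its last target. There are 200 camera calls.

### The job

Draw the spring-backed two-pronged hook out from under the smoked shelf to its stop, then hang the steel canister on it by its bail, the bail lying across both prongs behind the upturned tips. Keep the canister upright, set it down gently (under 25 N) without shoving the hook back in, leave the other things alone and let go.

Things in the scene. Friction and masses are not known exactly. Their poses are not given: they have to be found in the camera images.
- stand: Fixed chrome stand with a smoked acrylic shelf. Origin on the counter below the trough of the fully drawn hook; hook draws along -x, z up. Shelf underside 295 mm high, front edge x=+24 mm, back +150, 260 mm wide (y); uprights at x=+125, y=+-110. It overhangs the hook, so a hand pointing straight down hits it: lean the tool 30-45 deg, hand towards -x, fingertips pointing in under the shelf.
- fork (a joint): How far the hook is drawn out along the stand's -x: 0 stowed, 0.050 m at the stop. A spring of about 2 N pulls it in and a friction brake of about 7 N holds it where it is left (about 9 N to draw it, some 5 N pushes it back).
- fork_seat (a point): Point on the sliding hook where the middle of the bail bar's centre line lies when hung; axes as the stand's, 210 mm high. Prongs: 10 mm bars at y=+-30 mm, free between up to a crossbar at x=+50. Their centre line is 10 mm below this point at x=0, rises to +4 at x=+50; in front it turns up to +6 at x=-21, then flares to ball knobs at x=-40, 14 mm above this point.
- knob_left (a point): Centre of the 16 mm ball knob at the end of the hook's +y prong, 224 mm above the counter; pinch it (jaws closing along the stand's y) to draw the hook. 60 mm from the other knob.
- knob_right (a point): Centre of the same 16 mm ball knob on the -y prong.
- canister: Closed stainless canister with a domed screw lid, 80 mm diameter (lid 86 mm), lid top 115 mm high, 0.3 to 0.5 kg. Origin at the centre of its underside, z up. A rigid round bail of 10 mm bar stands over it in its y-z plane: legs at y = +-56 mm, level top bar.
- bail (a point): Middle of the bail's level top bar (centre line), 165 mm above the canister's underside; the bar runs along the canister's y, straight for 45 mm either side, 10 mm thick, 50 mm clear above the lid.
- funnel: Squat blue plastic funnel standing mouth down, 92 mm across, 75 mm high; origin under its centre. Leave alone.
- divider: Smoked acrylic divider block 120 x 35 x 85 mm high, origin under its centre. Leave alone.
- forceps: Curved chrome Kelly forceps lying flat, about 150 mm long along x, 8 mm thick. Leave alone.
- clamp: Yellow pinch clamp lying flat in front of the stand, 75 mm long along x, 16 mm wide, 27 mm high. Leave alone.

How it is judged (in metres and radians):
On the way:
1. the hook is drawn out to its stop (within 3 mm of the full 50 mm) while the canister still stands on the counter (value of joint fork above 0.047 m and height (world z) of canister below 0.01 m), for 0.2 s.
At the end, for the whole second after the job is handed in: Canister hangs by its bail on both prongs, bar behind the upturned tips (14 mm before to 24 mm behind the seat point, under 12 mm above it), centred within 15 mm, crosswise within 14 deg, upright within 8 deg, slower than 50 mm/s, released; hook still drawn 40 mm or more (value of joint fork above 0.04 m and x of bail in the frame of fork_seat between -0.014 and 0.024 m and y of bail in the frame of fork_seat between -0.015 and 0.015 m and z of bail in the frame of fork_seat between -0.006 and 0.012 m and angle between the y axis of canister and the y axis of fork_seat, either way round below 0.25 rad and angle between canister's own z axis and vertical below 0.15 rad and contact force between canister and stand above 1 N and contact force between canister and the fingers below 0.1 N and linear speed of canister below 0.05 m/s); the robot touches nothing.
It fails at once if the canister or its bail is pressed on the hook or the stand with more than 25 N (contact force between canister and stand above 25 N).
It fails at once if the canister is tipped more than 45 deg (angle between canister's own z axis and vertical above 0.79 rad).
It fails at once if the funnel, divider, forceps or clamp is shifted by more than 20 mm (distance of any of funnel, divider, forceps, clamp from where it was at the start of the episode above 0.02 m).
It also fails if it takes over 51 s, if anything falls off the work surface, if the arm or the gripper's body presses on something with over 40 N, if the wrist force passes 120 N, or if a joint passes its speed limit or range.

## Working session

There is one attempt and no reset: what is moved stays moved. The work goes in short steps, Python scripts to look and compute and a tool call to move; the robot and the scene stay as the last step left them, time stands still between calls to the robot, and variables do not carry over. Pictures are saved under pics/ and viewed, at most 12 in all, crops included, and the job is handed in when it is done.

Besides the shell and the picture viewer there is one more tool, called by a JSON object that holds its "api" and its "payload", one argument or row to a line. move_arm: Moves the arm, as the interface text tells. Its arguments: {"type":"object","properties":{"moves":{"type":"array"},"jaw":{"type":"number"},"squeeze":{"type":"number"}},"required":["moves"]}

```bash
mkdir -p pics; cat > h.py <<'E'
import numpy as np, cv2
from cell import manip, viewer
from scipy.spatial.transform import Rotation as R
def snap(n,f):
    c=viewer.camera(n); cv2.imwrite(f'pics/{f}.png',c['frame']); np.savez(f'pics/{f}.npz',**{k:np.array(v) for k,v in c.items()}); return c
def load(f): return dict(np.load(f'pics/{f}.npz'))
def rot(c):
    o=np.array(c['orientation']); return o if o.shape==(3,3) else R.from_euler('xyz',o).as_matrix()
def ray(c,u,v):
    d=rot(c)@np.array([(u-c['cx'])/c['fx'],(v-c['cy'])/c['fy'],1]); return np.array(c['origin']),d
def onz(c,u,v,z):
    o,d=ray(c,u,v); return o+d*(z-o[2])/d[2]
def tri(c1,p1,c2,p2):
    o1,d1=ray(c1,*p1);o2,d2=ray(c2,*p2)
    s=np.linalg.lstsq(np.c_[d1,-d2],o2-o1,rcond=None)[0]
    a=o1+s[0]*d1;b=o2+s[1]*d2; return (a+b)/2,np.linalg.norm(a-b)
def cloud(c):
    z=c['z_map'];v,u=np.indices(z.shape)
    p=np.stack([(u-c['cx'])/c['fx']*z,(v-c['cy'])/c['fy']*z,z],-1)@rot(c).T+np.array(c['origin'])
    p[z==0]=np.nan; return p
E
python3 - <<'E'
from h import *
a=snap('scene','s0');b=snap('side','d0');w=snap('wrist','w0')
cv2.imwrite('pics/all0.png',cv2.resize(np.hstack([a['frame'],b['frame']]),(800,300)))
for c in (a,b,w): print(c['origin'],c['orientation'],c['fx'],c['cx'],c['cy'])
print(manip.read_state(), manip.grasp_offset)
E
```

```text
[764.98942481 446.97577384 893.41811431] [-2.55671358  0.01587388  2.66920474] 369.11541370790275 251.31118208274998 195.0006456880868
[ 399.32981979 -963.56534487  704.10729012] [-2.09085192 -0.02334196 -0.15463276] 410.27964997170704 261.46385051097667 192.6806238085897
[151.95255589 532.58804218 383.79006538] [2.87996147e+00 1.20568840e-03 1.15981052e+00] 287.7017712957942 254.4815422477306 191.5856619450343
{'clock': 0.15, 'joints': array([ 1.09238950e+00,  3.00336478e-01,  1.52143862e+00,  1.95228417e-06,
        1.32071548e+00, -6.66106024e-02]), 'qd': array([-0.00134673, -0.0012179 , -0.00221922,  0.00013015,  0.00207338,
       -0.00048984]), 'effort': array([ 2.04890690e-03, -5.31959224e+01, -3.52822208e+01,  7.08411774e-02,
        2.36155721e-02, -6.42308419e-05]), 'eef_pos': array([220.04414809, 503.81763472, 182.02045689]), 'eef_rot': array([-3.14069685e+00, -6.16537843e-05,  2.72979592e+00]), 'wrist_force': array([-0.48484944,  0.15263894,  0.27266765]), 'moment': array([ 0.01157917, -0.02087219, -0.02105005]), 'finger_force': 0.0, 'finger_gap': 94.15806852853743} 18.8
```

View pics/s0.png

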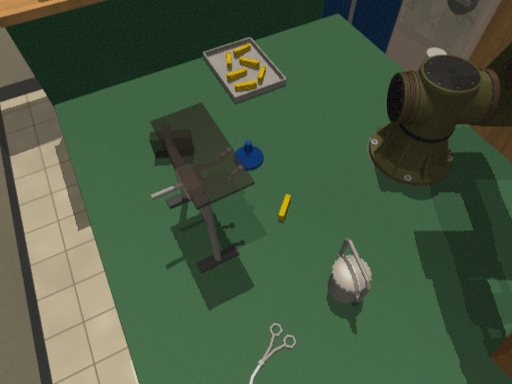

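View pics/d0.png

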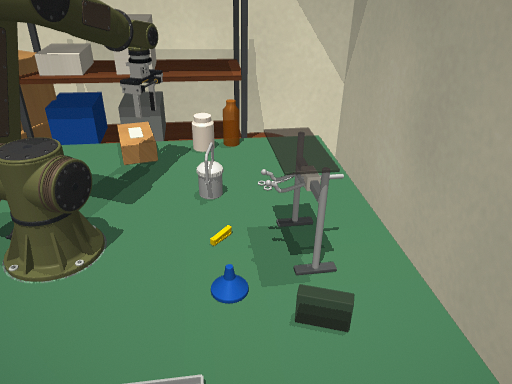

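```bash
python3 - <<'E'
from h import *
a=load('s0')['frame'];b=load('d0')['frame']
def cr(f,u,v,w=66,h=50): 
    return cv2.resize(f[v:v+h,u:u+w],(400,300),interpolation=cv2.INTER_CUBIC)
m=np.vstack([np.hstack([cr(a,190,135),cr(b,250,150)]),np.hstack([cr(a,315,235,88,66),cr(b,175,138,88,66)])])
cv2.imwrite('pics/m0.png',m)
c=load('s0');P=cloud(c)
for n,(u,v) in dict(shelf=(200,150),clamp=(285,208),cantop=(353,270)).items(): print(n,P[v,u].round())
c=load('d0');P=cloud(c)
for n,(u,v) in dict(k=(264,172),k2=(262,183),shelf=(300,140),bail=(209,146),can=(210,185)).items(): print(n,P[v,u].round())
E
```

```text
shelf [639. -56. 303.]
clamp [452.   9.  23.]
cantop [432. 265. 114.]
k [562. -35. 226.]
k2 [617. 312.   3.]
shelf [655. -19. 304.]
bail [433. 272. 172.]
can [429. 226.  54.]
```

View pics/m0.png

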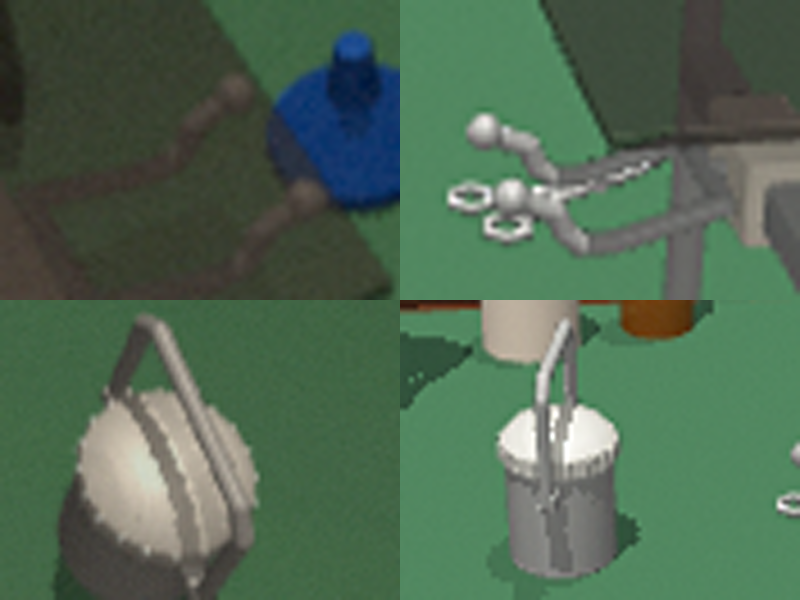

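```bash
python3 - <<'E'
from h import *
a=load('s0');b=load('d0')
kR=tri(a,(228.8,149.7),b,(268.3,182.5));kL=tri(a,(240.7,167.5),b,(263.9,171.7))
print('R',kR,'L',kL,np.linalg.norm(kR[0]-kL[0]))
d=kL[0]-kR[0];print('stand yaw',np.degrees(np.arctan2(-d[0],d[1])))
b1=tri(a,(367.8,281.2),b,(212,143.5));b2=tri(a,(350.2,241.6),b,(206.9,158.9));print('bail',b1,b2)
e=b1[0]-b2[0];print('can yaw',np.degrees(np.arctan2(-e[0],e[1])),np.linalg.norm(e))
# corners on z=165 from both
for c,p in((a,[(367.8,281.2),(350.2,241.6)]),(b,[(212,143.5),(206.9,158.9)])):
    q=[onz(c,*x,165) for x in p];e=q[0]-q[1];print([x.round(1) for x in q],np.degrees(np.arctan2(-e[0],e[1])))
# shelf: fit edges from depth
P=cloud(a);m=(abs(P[...,2]-300)<12)&(P[...,0]>480);q=P[m][:,:2].astype(np.float32);print('shelf',cv2.minAreaRect(q),np.median(P[m][:,2]),m.sum())
r=cv2.minAreaRect(q);print(cv2.boxPoints(r))
# lid cloud
for c in(a,b):
    P=cloud(c);m=(P[...,2]>85)&(P[...,2]<118)&(np.hypot(P[...,0]-432,P[...,1]-265)<70);print('lid',np.nanmean(P[m],0),m.sum(),P[m].min(0),P[m].max(0))
    g=(c['frame'][...,0]>140)&(c['frame'][...,2]<60);q=P[g];q=q[np.isfinite(q[:,0])];q=q[(q[:,0]>200)&(q[:,0]<700)&(abs(q[:,1])<300)];print('funnel',q.mean(0),q.max(0),q.min(0))
    g=(c['frame'][...,0]<80)&(c['frame'][...,2]>180)&(c['frame'][...,1]>130);q=P[g];q=q[(abs(q[:,0]-452)<70)&(abs(q[:,1])<80)];print('clamp',q.max(0),q.min(0))
    m=(P[...,2]>60)&(P[...,2]<95)&(P[...,0]>500)&(P[...,1]<-100);q=P[m];print('div',len(q),q.min(0),q.max(0))if m.any() else 0
E
```

```text
R (array([562.75116658, -91.04861301, 225.50407498]), np.float64(1.7913141794026564)) L (array([561.31076621, -30.66992252, 224.91458758]), np.float64(2.2646268469075483)) 60.39874596449545
stand yaw 1.3665949070045138
bail (array([442.78318513, 310.07159995, 164.95178942]), np.float64(2.8369165760588175)) (array([419.60492255, 216.59919663, 154.28125709]), np.float64(7.469624118375892))
can yaw -13.926671093939056 96.89263284213622
[array([441.3, 310.2, 165. ]), array([420.6, 220.2, 165. ])] -12.922928601290405
[array([444. , 308.5, 165. ]), array([422.5, 190. , 165. ])] -10.308288581690558
shelf ((640.8231201171875, -58.04913330078125), (126.11181640625, 263.66607666015625), 1.1901636123657227) 302.69358319979006 5839
[[ 575.04254    72.44574 ]
 [ 580.5191   -191.16345 ]
 [ 706.6037   -188.544   ]
 [ 701.12714    75.065186]]
lid [441.76364826 267.56918531 106.37892051] 1073 [388.58040333 206.26019914  85.57400541] [476.51425114 324.24280076 117.91373577]
funnel [ 454.30247914 -212.6621134    74.14069185] [ 458.87798444 -207.54286783   76.84321216] [ 450.46166889 -217.13793411   71.70628437]
clamp [476.86017045  27.86850219  28.62553013] [418.39937365 -27.97299783  17.03495023]
div 1360 [  500.19762289 -1057.51895208    60.05951925] [1001.48686781 -158.95021676   94.99504566]
lid [431.03815495 243.95224058 104.04237317] 356 [386.69095798 200.42052872  85.73253889] [472.58314786 320.69567192 117.81421149]
funnel [ 451.42948927 -232.13600627   26.83654707] [ 497.21633198 -193.73799194   77.51184912] [ 409.19160628 -258.96106663    7.06840835]
clamp [476.50801186  28.62619631  28.81682125] [416.4497058  -34.07662138   4.98937364]
div 1199 [ 588.44037491 -379.66565651   60.06132684] [ 708.95480541 -164.97688892   94.95868561]
```

```bash
python3 - <<'E'
from h import *
b=load('d0');P=cloud(b)
for u,v in[(135,140),(150,110),(200,135),(230,125),(100,160),(110,110)]: print(u,v,P[v,u].round())
m=(P[...,2]>30)&(P[...,0]>100)&(P[...,0]<520)&(P[...,1]>500)&(P[...,1]<1000)&(P[...,2]<600);q=P[m]
H,_,_=np.histogram2d(q[:,0],q[:,1],bins=[range(100,560,50),range(500,1050,50)]);print(H.astype(int))
E
```

```text
135 140 [159. 566.  83.]
150 110 [ 156. 1207.  -11.]
200 135 [408. 623.  71.]
230 125 [534. 660.  96.]
100 160 [ 14. 575.   1.]
110 110 [-166. 1785. -194.]
[[170  66  60  58  51  14   0   0   0   0]
 [196  61  65  56  50  22   0   0   0   0]
 [261 115  23  14   1   0   0   0   0   0]
 [111  82   0   0   0   0   0   0   0   0]
 [  0   0   0   0   0   0   0   0   0   0]
 [  0   0 142  20   0   0   0   0   0   0]
 [  0   0 349  42   0   0   0   0   0   0]
 [  0   0  67   9   0   0   0   0   0   0]
 [  0   0   0 128   0   0   0   0   0   0]]
```

{"api": "move_arm", "payload": {
  "moves": [
    [0, 0.02, -0.03, 0],
    [0, 0.06, -0.06, 0],
    [0, 0.1, -0.08, 0],
    [0, 0.14, -0.08, 0],
    [0, 0.18, -0.08, 0]
  ]
}}

```text
clock: 0.65
eef_pos: [292.0, 668.5, 262.9]
eef_rot: [3.141, 0.0, 2.73]
wrist_force: [-0.1, 0.6, 0.2]
finger_gap: 93.9
finger_force: 0.0
```

{"api": "move_arm", "payload": {
  "moves": [
    [0, 0.05, -0.01, 0],
    [0, 0.1, -0.02, 0],
    [0, 0.15, -0.02, 0],
    [0, 0.2, -0.02, 0],
    [0, 0.25, -0.02, 0],
    [0, 0.25, -0.02, 0]
  ]
}}

```text
clock: 1.25
eef_pos: [326.6, 747.6, 239.0]
eef_rot: [3.104, 0.0, 2.73]
wrist_force: [-0.1, -0.4, 0.3]
finger_gap: 94.0
finger_force: 0.0
```

{"api": "move_arm", "payload": {
  "moves": [
    [0, 0.05, 0, 0],
    [0, 0.1, 0, 0],
    [0, 0.15, 0, 0],
    [0, 0.2, 0, 0]
  ]
}}

```text
clock: 1.65
eef_pos: [335.4, 767.8, 204.4]
eef_rot: [3.072, 0.0, 2.73]
wrist_force: [0.5, -0.7, -0.0]
finger_gap: 93.6
finger_force: 0.0
```

{"api": "move_arm", "payload": {
  "moves": [
    [0, -0.05, 0, 0],
    [0, -0.1, 0, 0]
  ]
}}

```text
clock: 1.85
eef_pos: [319.1, 729.5, 200.8]
eef_rot: [3.074, -0.0, 2.73]
wrist_force: [1.5, 1.8, 1.4]
finger_gap: 94.1
finger_force: 0.0
```

{"api": "move_arm", "payload": {
  "moves": [
    [0, 0.3, -0.1, 0],
    [0, 0.4, -0.15, 0],
    [0, 0.5, -0.2, 0],
    [0, 0.5, -0.2, 0],
    [0, 0.5, -0.2, 0],
    [0, 0.5, -0.2, 0]
  ]
}}

```text
clock: 2.45
eef_pos: [335.0, 766.1, 239.0]
eef_rot: [3.036, 0.0, 2.73]
wrist_force: [0.1, 0.2, 0.2]
finger_gap: 94.1
finger_force: 0.0
```

```bash
python3 -c "
from h import *
s=manip.read_state();print(s['joints'],s['eef_pos'],s['eef_rot'])"
```

```text
[ 1.11316207  1.03555876  0.23459336  0.00478779  1.76598778 -0.04469069] [334.99610833 766.14653232 239.01575239] [3.03603801e+00 1.34100763e-04 2.72981849e+00]
```

```bash
cat >> h.py <<'E'
def st():
    s=manip.read_state(); return s,np.array(s['eef_pos']),R.from_euler('xyz',s['eef_rot']).as_matrix()
def show():
    s,p,M=st(); print('t',round(s['clock'],2),'p',p.round(1),'z',M[:,2].round(3),'y',M[:,1].round(3),'tilt',np.degrees(np.arccos(-M[2,2])).round(1),'az',np.degrees(np.arctan2(M[1,2],M[0,2])).round(1),'j',s['joints'].round(2)); return s,p,M
def to(w,p,M): return (M.T@(np.array(w)-p)/1000).round(4)
E
python3 -c "
from h import *
s,p,M=show();print(to([547,330,400],p,M),to([755,-106,430],p,M))"
```

```text
t 2.45 p [335.  766.1 239. ] z [ 0.042  0.096 -0.994] y [0.398 0.911 0.105] tilt 6.0 az 66.3 j [ 1.11  1.04  0.23  0.    1.77 -0.04]
[-0.3689 -0.2961 -0.1932] [-0.734  -0.6075 -0.2563]
```

{"api": "move_arm", "payload": {
  "moves": [
    [-0.04, -0.03, -0.02, 0.1],
    [-0.07, -0.06, -0.04, 0.2],
    [-0.11, -0.09, -0.06, 0.3],
    [-0.15, -0.12, -0.08, 0.4],
    [-0.18, -0.15, -0.1, 0.5],
    [-0.22, -0.18, -0.12, 0.6],
    [-0.26, -0.21, -0.14, 0.7],
    [-0.3, -0.24, -0.16, 0.8],
    [-0.33, -0.27, -0.18, 0.9],
    [-0.37, -0.3, -0.195, 1.0],
    [-0.41, -0.33, -0.21, 1.1],
    [-0.44, -0.36, -0.22, 1.15]
  ]
}}

```text
clock: 3.65
eef_pos: [578.6, 257.8, 417.5]
eef_rot: [3.096, -0.095, 1.578]
wrist_force: [0.4, 0.3, -0.1]
finger_gap: 94.2
finger_force: 0.0
```

```bash
python3 -c "
from h import *
s,p,M=show();print(to([755,-106,430],p,M))"
```

```text
t 3.65 p [578.6 257.8 417.5] z [ 0.045  0.095 -0.994] y [0.999 0.003 0.045] tilt 6.0 az 64.8 j [0.33 0.42 0.84 0.08 1.81 0.34]
[-0.3623  0.1756 -0.0391]
```

{"api": "move_arm", "payload": {
  "moves": [
    [-0.045, 0.022, -0.005, 0],
    [-0.09, 0.044, -0.01, 0],
    [-0.135, 0.066, -0.015, 0],
    [-0.18, 0.088, -0.02, 0],
    [-0.225, 0.11, -0.025, 0],
    [-0.27, 0.132, -0.03, 0],
    [-0.315, 0.154, -0.035, 0],
    [-0.362, 0.176, -0.04, 0],
    [-0.372, 0.22, -0.07, 0],
    [-0.38, 0.27, -0.1, 0],
    [-0.386, 0.32, -0.13, 0],
    [-0.393, 0.37, -0.16, 0]
  ]
}}

```text
clock: 4.85
eef_pos: [728.1, -99.7, 408.5]
eef_rot: [3.067, -0.089, 1.583]
wrist_force: [0.7, -0.5, 0.2]
finger_gap: 93.8
finger_force: 0.0
```

{"api": "move_arm", "payload": {
  "moves": [
    [-0.03, 0.25, -0.12, 0],
    [-0.04, 0.3, -0.16, 0],
    [-0.06, 0.4, -0.2, 0],
    [-0.06, 0.4, -0.2, 0],
    [-0.06, 0.4, -0.2, 0],
    [-0.06, 0.4, -0.2, 0],
    [-0.06, 0.4, -0.2, 0],
    [-0.06, 0.4, -0.2, 0]
  ]
}}

```text
clock: 5.65
eef_pos: [745.0, -106.6, 394.9]
eef_rot: [3.038, -0.086, 1.581]
wrist_force: [-0.1, -0.8, 0.1]
finger_gap: 94.1
finger_force: 0.0
```

```bash
python3 -c "
from h import *
s,p,M=show()"
```

```text
t 5.65 p [ 745.  -106.6  394.9] z [ 0.103  0.086 -0.991] y [0.995 0.001 0.103] tilt 7.7 az 39.9 j [-0.23  0.83  0.24  0.12  1.99 -0.19]
```

{"api": "move_arm", "payload": {
  "moves": [
    [-0.05, 0.4, -0.25, 0]
  ]
}}

```text
clock: 5.75
eef_pos: [749.7, -107.5, 400.2]
eef_rot: [3.012, -0.082, 1.581]
wrist_force: [0.4, -0.6, -0.4]
finger_gap: 93.9
finger_force: 0.0
```

{"api": "move_arm", "payload": {
  "moves": [
    [-0.05, 0.4, -0.25, 0],
    [-0.05, 0.4, -0.25, 0]
  ]
}}

```text
clock: 5.95
eef_pos: [752.4, -108.5, 413.6]
eef_rot: [2.976, -0.077, 1.58]
wrist_force: [0.3, 0.1, 0.1]
finger_gap: 94.1
finger_force: 0.0
```

{"api": "move_arm", "payload": {
  "moves": [
    [-0.05, 0.4, -0.25, 0]
  ]
}}

```text
clock: 6.05
eef_pos: [755.7, -109.5, 420.3]
eef_rot: [2.951, -0.074, 1.58]
wrist_force: [-1.0, -0.9, -0.3]
finger_gap: 94.3
finger_force: 0.0
```

{"api": "move_arm", "payload": {
  "moves": [
    [0, 0.05, 0, 0]
  ]
}}

```text
clock: 6.15
eef_pos: [772.8, -104.9, 411.9]
eef_rot: [2.92, -0.07, 1.578]
wrist_force: [1.8, -0.0, -0.8]
finger_gap: 93.9
finger_force: 0.0
```

{"api": "move_arm", "payload": {
  "moves": [
    [-0.007, 0.05, -0.01, 0]
  ]
}}

```text
clock: 6.25
eef_pos: [785.3, -105.3, 404.0]
eef_rot: [2.897, -0.068, 1.579]
wrist_force: [0.5, 1.0, -0.3]
finger_gap: 93.8
finger_force: 0.0
```

{"api": "move_arm", "payload": {
  "moves": [
    [-0.007, 0.05, -0.01, 0]
  ]
}}

```text
clock: 6.35
eef_pos: [795.8, -107.6, 402.2]
eef_rot: [2.869, -0.065, 1.577]
wrist_force: [0.2, -0.5, 0.7]
finger_gap: 93.6
finger_force: 0.0
```

{"api": "move_arm", "payload": {
  "moves": [
    [-0.007, 0.05, -0.01, 0]
  ]
}}

```text
clock: 6.45
eef_pos: [805.5, -109.6, 402.0]
eef_rot: [2.84, -0.061, 1.576]
wrist_force: [1.1, -0.4, 0.8]
finger_gap: 93.8
finger_force: 0.0
```

{"api": "move_arm", "payload": {
  "moves": [
    [-0.007, 0.05, -0.01, 0]
  ]
}}

```text
clock: 6.55
eef_pos: [814.5, -111.4, 402.9]
eef_rot: [2.811, -0.058, 1.575]
wrist_force: [0.3, 0.0, -0.1]
finger_gap: 93.8
finger_force: 0.0
```

{"api": "move_arm", "payload": {
  "moves": [
    [-0.007, 0.05, -0.01, 0]
  ]
}}

```text
clock: 6.65
eef_pos: [822.8, -113.3, 405.1]
eef_rot: [2.782, -0.054, 1.574]
wrist_force: [0.8, -0.3, 1.1]
finger_gap: 94.3
finger_force: 0.0
```

{"api": "move_arm", "payload": {
  "moves": [
    [-0.007, 0.05, -0.01, 0]
  ]
}}

```text
clock: 6.75
eef_pos: [830.5, -115.2, 408.5]
eef_rot: [2.753, -0.051, 1.572]
wrist_force: [0.5, -1.0, 0.4]
finger_gap: 94.1
finger_force: 0.0
```

```bash
python3 -c "
from h import *
s,p,M=show()"
```

```text
t 6.75 p [ 830.5 -115.2  408.5] z [ 0.379  0.048 -0.924] y [ 0.925 -0.018  0.379] tilt 22.5 az 7.2 j [-0.23  0.84  0.24  0.13  1.69 -0.18]
```

{"api": "move_arm", "payload": {
  "moves": [
    [-0.007, 0.05, -0.005, 0]
  ]
}}

```text
clock: 6.85
eef_pos: [839.8, -117.0, 410.2]
eef_rot: [2.722, -0.047, 1.571]
wrist_force: [1.2, 0.5, 0.3]
finger_gap: 93.7
finger_force: 0.0
```

{"api": "move_arm", "payload": {
  "moves": [
    [-0.007, 0.05, -0.005, 0]
  ]
}}

```text
clock: 6.95
eef_pos: [848.5, -118.8, 411.6]
eef_rot: [2.694, -0.044, 1.569]
wrist_force: [0.1, -0.8, 0.3]
finger_gap: 94.2
finger_force: 0.0
```

{"api": "move_arm", "payload": {
  "moves": [
    [-0.007, 0.05, -0.005, 0]
  ]
}}

```text
clock: 7.05
eef_pos: [856.3, -120.6, 414.9]
eef_rot: [2.665, -0.041, 1.568]
wrist_force: [0.2, -2.2, 0.8]
finger_gap: 94.0
finger_force: 0.0
```

{"api": "move_arm", "payload": {
  "moves": [
    [-0.007, 0.05, -0.005, 0]
  ]
}}

```text
clock: 7.15
eef_pos: [863.4, -122.4, 419.6]
eef_rot: [2.636, -0.037, 1.566]
wrist_force: [0.8, -0.4, 0.4]
finger_gap: 94.3
finger_force: 0.0
```

{"api": "move_arm", "payload": {
  "moves": [
    [-0.007, 0.05, 0, 0]
  ]
}}

```text
clock: 7.25
eef_pos: [872.2, -124.2, 422.5]
eef_rot: [2.605, -0.034, 1.564]
wrist_force: [0.4, -0.7, 0.3]
finger_gap: 94.1
finger_force: 0.0
```

{"api": "move_arm", "payload": {
  "moves": [
    [-0.007, 0.05, 0, 0]
  ]
}}

```text
clock: 7.35
eef_pos: [880.3, -125.9, 425.1]
eef_rot: [2.577, -0.031, 1.562]
wrist_force: [-0.5, 0.7, 0.5]
finger_gap: 94.1
finger_force: 0.0
```

{"api": "move_arm", "payload": {
  "moves": [
    [-0.007, 0.05, 0, 0]
  ]
}}

```text
clock: 7.45
eef_pos: [887.5, -127.7, 429.5]
eef_rot: [2.547, -0.027, 1.56]
wrist_force: [0.5, -0.2, 0.2]
finger_gap: 94.5
finger_force: 0.0
```

{"api": "move_arm", "payload": {
  "moves": [
    [-0.007, 0.05, 0, 0]
  ]
}}

```text
clock: 7.55
eef_pos: [894.0, -129.5, 435.3]
eef_rot: [2.518, -0.024, 1.558]
wrist_force: [0.3, -0.6, -0.5]
finger_gap: 94.1
finger_force: 0.0
```

{"api": "move_arm", "payload": {
  "moves": [
    [-0.007, 0.05, 0, 0]
  ]
}}

```text
clock: 7.65
eef_pos: [899.6, -131.2, 442.4]
eef_rot: [2.489, -0.021, 1.555]
wrist_force: [-0.4, 0.2, -0.0]
finger_gap: 94.4
finger_force: 0.0
```

```bash
python3 -c "
from h import *
s,p,M=show();np.set_printoptions(suppress=True);print(M.round(3));print(to([480,-60,400],p,M))"
```

```text
t 7.65 p [ 899.6 -131.2  442.4] z [ 0.608  0.007 -0.794] y [ 0.794 -0.025  0.607] tilt 37.4 az 0.7 j [-0.23  0.85  0.24  0.15  1.42 -0.18]
[[ 0.015  0.794  0.608]
 [ 1.    -0.025  0.007]
 [ 0.021  0.607 -0.794]]
[ 0.0638 -0.3607 -0.2207]
```

{"api": "move_arm", "payload": {
  "jaw": 0.04,
  "moves": [
    [0.008, -0.034, -0.025, 0.14],
    [0.018, -0.067, -0.05, 0.28],
    [0.028, -0.1, -0.075, 0.42],
    [0.038, -0.133, -0.1, 0.56],
    [0.048, -0.167, -0.12, 0.7],
    [0.056, -0.2, -0.14, 0.84],
    [0.064, -0.233, -0.16, 0.98],
    [0.072, -0.267, -0.18, 1.12],
    [0.08, -0.3, -0.205, 1.26],
    [0.094, -0.333, -0.225, 1.4],
    [0.094, -0.333, -0.225, 1.54],
    [0.094, -0.333, -0.225, 1.57]
  ]
}}

```text
clock: 8.85
eef_pos: [498.6, -30.2, 423.0]
eef_rot: [-3.112, -0.655, -0.037]
wrist_force: [0.2, -1.1, -0.6]
finger_gap: 39.7
finger_force: 0.0
```

```bash
python3 -c "
from h import *
s,p,M=show();print(M.round(3));print(to([524,-31,273],p,M))"
```

```text
t 8.85 p [498.6 -30.2 423. ] z [ 0.609  0.007 -0.793] y [-0.019 -1.    -0.024] tilt 37.5 az 0.7 j [-0.21 -0.31  1.72  0.15  1.09  1.36]
[[ 0.793 -0.019  0.609]
 [-0.03  -1.     0.007]
 [ 0.609 -0.024 -0.793]]
[-0.0711  0.0038  0.1344]
```

{"api": "move_arm", "payload": {
  "moves": [
    [-0.022, 0.001, 0.04, 0],
    [-0.045, 0.002, 0.08, 0],
    [-0.065, 0.003, 0.12, 0],
    [-0.071, 0.004, 0.134, 0],
    [-0.071, 0.004, 0.134, 0]
  ]
}}

```text
clock: 9.35
eef_pos: [523.6, -31.7, 269.8]
eef_rot: [-3.115, -0.648, -0.031]
wrist_force: [-0.7, -0.2, 0.7]
finger_gap: 40.2
finger_force: 0.0
```

```bash
python3 -c "
from h import *
w=snap('wrist','w1');s,p,M=show()
print(w['origin'])
for k in([562.7,-91,225],[561.3,-30.7,225]):
    q=rot(w).T@(np.array(k)-w['origin']);print(q,w['fx']*q[0]/q[2]+w['cx'],w['fy']*q[1]/q[2]+w['cy'])
"
```

```text
t 9.4 p [524.1 -31.8 271.9] z [ 0.606  0.008 -0.795] y [-0.015 -1.    -0.021] tilt 37.3 az 0.7 j [-0.2  -0.2   1.98  0.19  0.73  1.29]
[462.01994929 -36.6551043  475.88643008]
[5.82094578e+01 9.92104289e-02 2.69528274e+02] 316.6158923839639 191.69156184094962
[ -2.0514541    2.66087022 269.86052664] 252.29446069672903 194.42244983852933
```

View pics/w1.png

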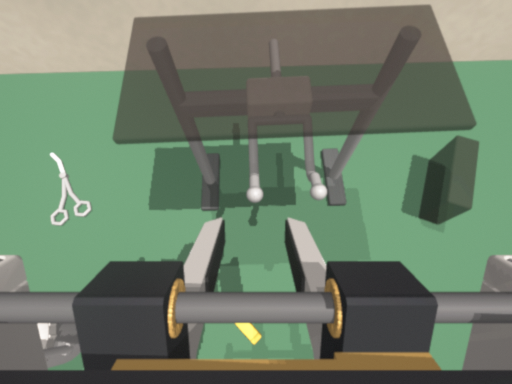

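{"api": "move_arm", "payload": {
  "moves": [
    [0, 0.001, 0.025, 0],
    [0, 0.001, 0.05, 0],
    [0.001, 0.001, 0.07, 0],
    [0.001, 0.001, 0.079, 0],
    [0.001, 0.001, 0.079, 0]
  ]
}}

```text
clock: 9.9
eef_pos: [573.0, -32.2, 209.8]
eef_rot: [-3.115, -0.651, -0.03]
wrist_force: [-0.5, -0.4, -0.1]
finger_gap: 39.7
finger_force: 0.0
```

{"api": "move_arm", "payload": {
  "jaw": 0.0,
  "squeeze": 40,
  "moves": [
    [0, 0, 0, 0],
    [0, 0, 0, 0],
    [0, 0, 0, 0],
    [0, 0, 0, 0],
    [0, 0, 0, 0]
  ]
}}

```text
clock: 10.4
eef_pos: [572.7, -31.3, 210.6]
eef_rot: [-3.114, -0.652, -0.031]
wrist_force: [-38.0, 5.5, 28.5]
finger_gap: 3.9
finger_force: 34.7
```

```bash
python3 -c "
from h import *
s,p,M=show();print(to(p+[-50,-1.1,0],p,M))"
```

```text
t 10.4 p [572.7 -31.3 210.6] z [ 0.607  0.009 -0.795] y [-0.014 -1.    -0.022] tilt 37.4 az 0.9 j [-0.18 -0.02  1.96  0.22  0.57  1.27]
[-0.0397  0.0018 -0.0304]
```

```bash
python3 - <<'E'
from h import *
b=snap('side','d1');a=snap('scene','s1');w=snap('wrist','w2')
def cr(f,u,v,w=66,h=50,W=400,H=300): return cv2.resize(f[v:v+h,u:u+w],(W,H),interpolation=cv2.INTER_CUBIC)
m=np.vstack([np.hstack([cr(b['frame'],230,140,88,66),cr(a['frame'],190,120,88,66)]),np.hstack([cr(w['frame'],0,0,512,384),cr(w['frame'],180,160,160,120)])])
cv2.imwrite('pics/m1.png',m)
E
```

```text
(no output)
```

View pics/m1.png

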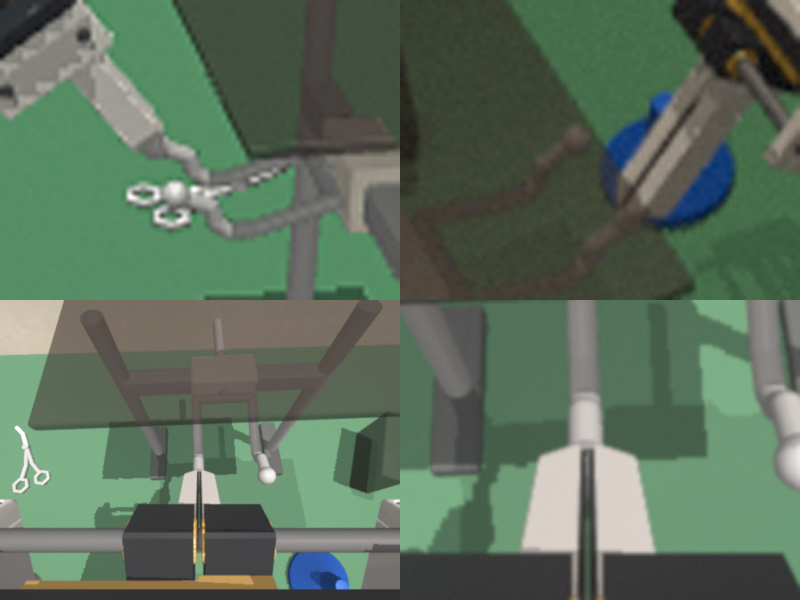

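```bash
python3 - <<'E'
from h import *
def pj(c,k):
    q=rot(c).T@(np.array(k,float)-c['origin']);return np.array([c['fx']*q[0]/q[2]+c['cx'],c['fy']*q[1]/q[2]+c['cy']])
s,p,M=show();print(s['wrist_force'],s['finger_gap'])
b=load('d1');a=load('s1')
for n,k in dict(tcp=p,grasp=p-18.8*M[:,2],kL=[561.3,-31,225]).items(): print(n,((pj(b,k)-[230,140])*4.545).round(),((pj(a,k)-[190,120])*4.545+[400,0]).round())
P=cloud(b)
for u,v in[(150,135),(140,120),(158,148),(175,192),(120,90)]:
    print(u,v,P[round(140+v/4.545),round(230+u/4.545)].round(1))
E
```

```text
t 10.55 p [572.3 -31.5 211.5] z [ 0.607  0.009 -0.795] y [-0.013 -1.    -0.021] tilt 37.4 az 0.8 j [-0.18 -0.02  1.96  0.22  0.57  1.27]
[-30.69440235   5.01019633  27.27849327] 0.6022893641322509
tcp [171. 164.] [609. 240.]
grasp [152. 142.] [628. 213.]
kL [152. 144.] [628. 216.]
150 135 [558.4 -39.8 234.3]
140 120 [551.9 -46.  249. ]
158 148 [564.4 -36.7 223.8]
175 192 [563.9 -98.5 230.6]
120 90 [539.3 -43.3 265. ]
```

```bash
python3 - <<'E'
from h import *
def pj(c,k):
    q=rot(c).T@(np.array(k,float)-c['origin']);return np.array([c['fx']*q[0]/q[2]+c['cx'],c['fy']*q[1]/q[2]+c['cy']])
w=load('w1');p=np.array([524.1,-31.8,271.9]);s,p2,M=st()
for t in(0,-10,-19,-30): print(t,pj(w,p+t*M[:,2]),pj(w,p+t*M[:,2]+20*M[:,1]),pj(w,p+t*M[:,2]-20*M[:,1]))
P=cloud(w)
for u,v in[(214,224),(297,224),(205,250),(291,222),(219,222),(255,193),(319,189)]: q=P[v,u];print(u,v,q.round(1),(M.T@(q-p)).round(1))
b=load('d1');P=cloud(b);Q=(P-p2)@M
m=(abs(Q[...,0])<20)&(abs(Q[...,1])<25)&(Q[...,2]>-60)&(Q[...,2]<25);v,u=np.nonzero(m)
H=[(z,((Q[m][:,2]>z)&(Q[m][:,2]<=z+5)).sum(),Q[m][(Q[m][:,2]>z)&(Q[m][:,2]<=z+5)].mean(0).round(1)) for z in range(-40,25,5)]
for h in H: print(h)
E
```

```text
0 [252.55920484 217.90266178] [279.65071988 217.88650526] [225.46636258 217.91881909]
-10 [252.47342076 222.8862522 ] [280.85415925 222.86919895] [224.09122573 222.90330631]
-19 [252.38892187 227.79517987] [282.03956628 227.77723197] [222.73668765 227.81312872]
-30 [252.27478187 234.42609582] [283.64079443 234.40692155] [220.90699021 234.44527117]
214 224 [510.9  -8.7 304. ] [  8.4 -23.6 -33.3]
297 224 [509.9 -59.9 303.8] [  8.8  27.6 -34.2]
205 250 [489.6  -9.2 331.9] [  8.4 -23.4 -68.4]
291 222 [512.3 -56.7 300.3] [  8.4  24.4 -29.9]
219 222 [513.4 -11.1 299.7] [  7.8 -21.1 -28.4]
255 193 [560.3 -33.3 231. ] [ 4.   1.9 54.4]
319 189 [562.6 -92.  231.7] [ 7.6 60.5 54.8]
(-40, np.int64(17), array([  2.9,   8.7, -37.3]))
(-35, np.int64(11), array([  2.6,   8.4, -32.7]))
(-30, np.int64(10), array([  2.9,   5.6, -28.1]))
(-25, np.int64(9), array([  2.2,   2.6, -22.3]))
(-20, np.int64(11), array([  1. ,   4.6, -17.4]))
(-15, np.int64(7), array([  5. ,   1.9, -12. ]))
(-10, np.int64(9), array([ 6.9,  3. , -7.6]))
(-5, np.int64(8), array([10.2,  1.1, -2. ]))
(0, np.int64(5), array([10.7,  1. ,  3. ]))
(5, np.int64(8), array([8.2, 1.7, 7.6]))
(10, np.int64(6), array([ 8.8,  0.2, 13.2]))
(15, np.int64(7), array([12.2,  1.4, 16.4]))
(20, np.int64(13), array([14.6, -0.2, 22.7]))
```

{"api": "move_arm", "payload": {
  "jaw": 0.04,
  "moves": [
    [0, 0, 0, 0],
    [0, 0, 0, 0],
    [0, 0, 0, 0],
    [0, 0.001, 0.012, 0],
    [0, 0.001, 0.023, 0],
    [0, 0.001, 0.023, 0]
  ]
}}

```text
clock: 11.15
eef_pos: [586.5, -32.9, 188.6]
eef_rot: [-3.115, -0.647, -0.031]
wrist_force: [-0.5, -0.5, -0.1]
finger_gap: 39.9
finger_force: 0.0
```

{"api": "move_arm", "payload": {
  "jaw": 0.0,
  "squeeze": 40,
  "moves": [
    [0, 0, 0, 0],
    [0, 0, 0, 0],
    [0, 0, 0, 0],
    [0, 0, 0, 0]
  ]
}}

```text
clock: 11.55
eef_pos: [586.4, -30.9, 191.1]
eef_rot: [-3.111, -0.65, -0.031]
wrist_force: [3.1, 17.0, -0.4]
finger_gap: 14.2
finger_force: 40.0
```

{"api": "move_arm", "payload": {
  "moves": [
    [-0.003, -0.001, -0.002, 0],
    [-0.007, -0.001, -0.005, 0],
    [-0.012, -0.001, -0.009, 0],
    [-0.017, -0.001, -0.013, 0],
    [-0.022, -0.001, -0.017, 0],
    [-0.027, -0.001, -0.021, 0],
    [-0.032, -0.001, -0.0245, 0],
    [-0.036, 0, -0.0275, 0],
    [-0.039, 0, -0.03, 0],
    [-0.0405, 0, -0.031, 0],
    [-0.0405, 0, -0.031, 0]
  ]
}}

```text
clock: 12.65
eef_pos: [536.2, -31.8, 191.3]
eef_rot: [-3.115, -0.652, -0.031]
wrist_force: [21.8, 6.0, -11.9]
finger_gap: 13.7
finger_force: 40.0
```

```bash
python3 - <<'E'
from h import *
s,p,M=show();print(s['wrist_force'],s['finger_gap'])
b=snap('side','d2');w=snap('wrist','w3')
def cr(f,u,v,w=66,h=50,W=400,H=300): return cv2.resize(f[v:v+h,u:u+w],(W,H),interpolation=cv2.INTER_CUBIC)
cv2.imwrite('pics/m2.png',np.hstack([cr(b['frame'],210,140,88,66),cr(w['frame'],0,0,512,384)]))
E
```

```text
t 12.65 p [536.2 -31.8 191.3] z [ 0.607  0.008 -0.795] y [-0.015 -1.    -0.022] tilt 37.4 az 0.8 j [-0.2  -0.08  2.07  0.26  0.52  1.21]
[ 21.77990907   5.9837881  -11.91785444] 13.71529326592071
```

View pics/m2.png

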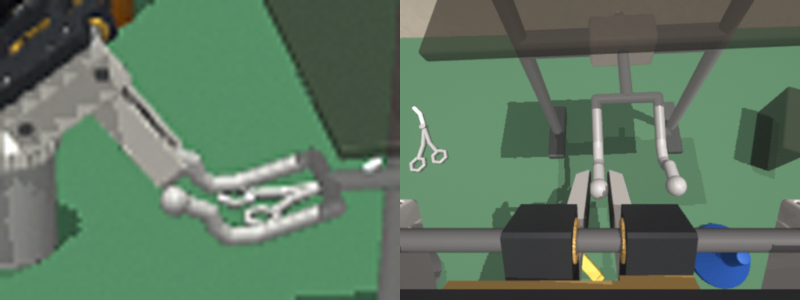

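{"api": "move_arm", "payload": {
  "moves": [
    [-0.001, 0, -0.001, 0],
    [-0.001, 0, -0.001, 0]
  ]
}}

```text
clock: 12.95
eef_pos: [534.7, -31.8, 191.2]
eef_rot: [-3.115, -0.651, -0.031]
wrist_force: [18.9, 4.8, -11.3]
finger_gap: 13.4
finger_force: 40.0
```

```bash
python3 - <<'E'
from h import *
b=load('d0');print(onz(b,268.3,182.5,224.5))
b=load('d2');print(onz(b,248.5,183.6,224.5))
# ball centroid by brightness in both
for f,u,v in(('d0',268,182),('d2',248,183)):
    c=load(f);g=cv2.cvtColor(c['frame'],cv2.COLOR_BGR2HSV);m=(g[v-6:v+7,u-6:u+7,1]<60);y,x=np.nonzero(m);P=cloud(c)[v-2:v+2,u-2:u+2].reshape(-1,3);print(f,x.mean()+u-6,y.mean()+v-6,np.nanmedian(P,0))
print(manip.read_state()['wrist_force'])
E
```

```text
[563.92947847 -89.5987377  224.5       ]
[514.7911841  -89.78430881 224.5       ]
d0 268.7818181818182 182.86363636363637 [560.91232958 -94.1270227  230.47919396]
d2 248.8421052631579 181.58947368421053 [512.47637305 -94.44824231 230.28619847]
[ 18.86799841   4.81594863 -11.27606094]
```

{"api": "move_arm", "payload": {
  "jaw": 0.04,
  "moves": [
    [0, 0, 0, 0],
    [0, 0, 0, 0],
    [0, 0, 0, 0],
    [0, 0, -0.02, 0],
    [0, 0, -0.05, 0],
    [0, 0, -0.08, 0],
    [0.02, 0, -0.11, 0],
    [0.04, 0, -0.14, 0]
  ]
}}

```text
clock: 13.75
eef_pos: [480.4, -34.4, 328.5]
eef_rot: [-3.116, -0.651, -0.031]
wrist_force: [0.2, -1.1, 0.1]
finger_gap: 40.0
finger_force: 0.0
```

```bash
python3 -c "
from h import *
s,p,M=show();print(to([395,264,300],p,M));print(M.round(3))"
```

```text
t 13.75 p [480.4 -34.4 328.5] z [ 0.606  0.007 -0.795] y [-0.015 -1.    -0.02 ] tilt 37.3 az 0.7 j [-0.24 -0.34  1.95  0.19  0.9   1.28]
[-0.0925 -0.2964 -0.0269]
[[ 0.795 -0.015  0.606]
 [-0.024 -1.     0.007]
 [ 0.606 -0.02  -0.795]]
```

{"api": "move_arm", "payload": {
  "jaw": 0.05,
  "moves": [
    [-0.008, -0.025, 0, -0.14],
    [-0.016, -0.05, -0.003, -0.28],
    [-0.024, -0.075, -0.006, -0.42],
    [-0.032, -0.1, -0.009, -0.56],
    [-0.04, -0.125, -0.012, -0.7],
    [-0.048, -0.15, -0.014, -0.84],
    [-0.056, -0.175, -0.016, -0.98],
    [-0.064, -0.2, -0.018, -1.12],
    [-0.072, -0.225, -0.02, -1.26],
    [-0.08, -0.25, -0.022, -1.4],
    [-0.088, -0.275, -0.025, -1.52],
    [-0.092, -0.296, -0.027, -1.57]
  ]
}}

```text
clock: 14.95
eef_pos: [395.2, 264.8, 298.9]
eef_rot: [2.491, -0.019, 1.56]
wrist_force: [0.8, -0.7, -0.6]
finger_gap: 49.8
finger_force: 0.0
```

```bash
python3 - <<'E'
from h import *
manip;s,p,M=show();print(M.round(3))
w=snap('wrist','w4')
P=cloud(w)
m=(P[...,2]>158)&(P[...,2]<182)&(np.hypot(P[...,0]-432,P[...,1]-264)<70);q=P[m]
print(m.sum(),q.mean(0),q.min(0),q.max(0))
c=np.median(q,0);u,sv,vt=np.linalg.svd(q-q.mean(0));print(vt[0],np.degrees(np.arctan2(-vt[0][0],vt[0][1])),sv)
v,u=np.nonzero(m);print(u.min(),u.max(),v.min(),v.max())
E
```

```text
t 14.95 p [395.2 264.8 298.9] z [ 0.606  0.008 -0.795] y [ 0.795 -0.02   0.606] tilt 37.3 az 0.8 j [ 0.77 -0.24  1.94 -0.52  1.    0.98]
[[ 0.011  0.795  0.606]
 [ 1.    -0.02   0.008]
 [ 0.019  0.606 -0.795]]
717 [430.89284291 268.90881306 167.52772219] [416.77178394 216.92143422 158.3248794 ] [445.84471741 316.53531452 170.98892819]
[-0.21748953 -0.97582016  0.02175593] 167.43535360867943 [756.57514126  79.59387012  45.76060265]
199 219 136 221
```

View pics/w4.png

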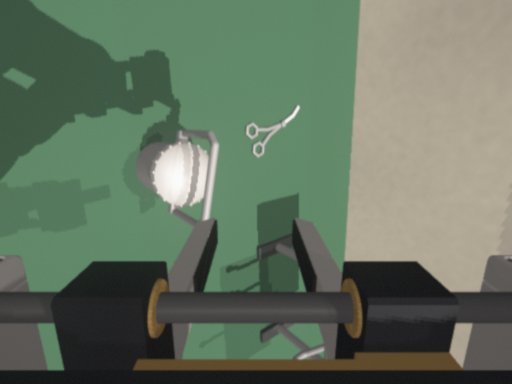

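{"api": "move_arm", "payload": {
  "jaw": 0.036,
  "moves": [
    [0, -0.02, 0.03, 0],
    [0, -0.04, 0.06, 0],
    [0, -0.0525, 0.09, 0],
    [0, -0.0525, 0.108, 0],
    [0, -0.0525, 0.128, 0],
    [0, -0.0525, 0.148, 0],
    [0, -0.0525, 0.163, 0],
    [0, -0.0525, 0.168, 0],
    [0, -0.0525, 0.168, 0]
  ]
}}

```text
clock: 15.9
eef_pos: [456.0, 265.9, 133.1]
eef_rot: [2.492, -0.021, 1.555]
wrist_force: [0.2, 0.3, -0.6]
finger_gap: 36.5
finger_force: 0.0
```

{"api": "move_arm", "payload": {
  "jaw": 0.0,
  "squeeze": 20,
  "moves": [
    [0, 0, 0, 0],
    [0, 0, 0, 0],
    [0, 0, 0, 0],
    [0, 0, 0, 0],
    [0, 0, 0, 0]
  ]
}}

```text
clock: 16.4
eef_pos: [456.1, 266.5, 133.9]
eef_rot: [2.49, -0.022, 1.556]
wrist_force: [1.0, -0.5, 1.3]
finger_gap: 8.9
finger_force: 20.0
```

```bash
python3 - <<'E'
from h import *
s,p,M=show();print(s['wrist_force'],s['finger_gap'])
b=snap('side','d3');a=snap('scene','s3')
def cr(f,u,v,w=66,h=50,W=400,H=300): return cv2.resize(f[v:v+h,u:u+w],(W,H),interpolation=cv2.INTER_CUBIC)
cv2.imwrite('pics/m3.png',np.hstack([cr(b['frame'],170,130,88,66),cr(a['frame'],300,225,100,75)]))
E
```

```text
t 16.4 p [456.1 266.5 133.9] z [ 0.606  0.008 -0.795] y [ 0.795 -0.025  0.606] tilt 37.3 az 0.8 j [ 0.66  0.07  2.08 -0.73  0.58  1.23]
[ 1.00615662 -0.52120298  1.26258476] 8.940718854669916
```

View pics/m3.png

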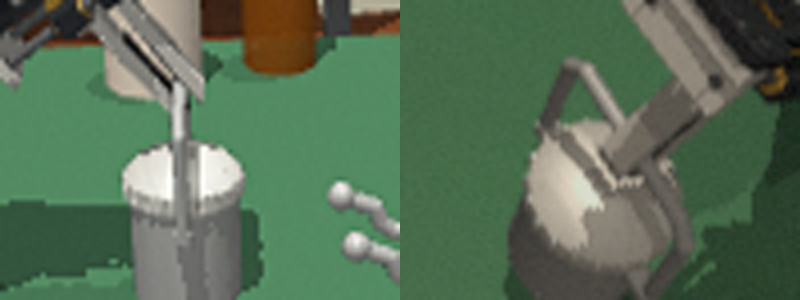

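{"api": "move_arm", "payload": {
  "squeeze": 50,
  "moves": [
    [0, 0, 0, 0],
    [0, 0, 0, 0],
    [0, 0.003, -0.004, 0],
    [0, 0.009, -0.012, 0],
    [0.001, 0.016, -0.021, 0],
    [0.001, 0.024, -0.031, 0],
    [0.001, 0.032, -0.042, 0],
    [0.001, 0.04, -0.052, 0],
    [0.0015, 0.0455, -0.06, 0],
    [0.0015, 0.0473, -0.062, 0],
    [0.0015, 0.0473, -0.062, 0]
  ]
}}

```text
clock: 17.6
eef_pos: [455.8, 265.9, 211.0]
eef_rot: [2.492, -0.021, 1.555]
wrist_force: [-0.4, 0.3, -5.2]
finger_gap: 8.9
finger_force: 50.0
```

```bash
python3 - <<'E'
from h import *
s,p,M=show();print(s['wrist_force'],s['finger_gap'],'bar',p-39.8*M[:,2])
b=snap('side','d4');P=cloud(b);a=snap('scene','s4')
q=P[(P[...,2]>85)&(P[...,2]<300)&(abs(P[...,0]-432)<70)&(abs(P[...,1]-266)<70)];print(len(q),q.min(0),q.max(0))
print(to(p+[39,-327,0],p,M))
E
```

```text
t 17.6 p [455.8 265.9 211. ] z [ 0.605  0.007 -0.796] y [ 0.796 -0.025  0.605] tilt 37.2 az 0.7 j [ 0.66 -0.05  1.99 -0.57  0.74  1.02]
[-0.4282465   0.30445823 -5.16774956] 8.912576702709153 bar [431.69872503 265.64761382 242.70821562]
1207 [362.27794437 196.71587048  85.03438895] [474.45506651 317.11812073 299.19807303]
[-0.3263  0.0392  0.0212]
```

{"api": "move_arm", "payload": {
  "moves": [
    [-0.008, 0.001, 0.0005, 0],
    [-0.025, 0.003, 0.0016, 0],
    [-0.05, 0.006, 0.003, 0],
    [-0.08, 0.0095, 0.005, 0],
    [-0.115, 0.014, 0.0075, 0],
    [-0.15, 0.018, 0.0098, 0],
    [-0.185, 0.022, 0.012, 0],
    [-0.22, 0.0265, 0.0143, 0],
    [-0.255, 0.0305, 0.0165, 0],
    [-0.285, 0.034, 0.0185, 0],
    [-0.308, 0.037, 0.02, 0],
    [-0.321, 0.0385, 0.021, 0]
  ]
}}

```text
clock: 18.9
eef_pos: [494.0, -58.0, 210.7]
eef_rot: [2.492, -0.02, 1.554]
wrist_force: [-0.1, 0.1, -6.0]
finger_gap: 8.7
finger_force: 50.0
```

{"api": "move_arm", "payload": {
  "moves": [
    [-0.005, 0.0005, 0, 0],
    [-0.005, 0.0005, 0, 0],
    [-0.005, 0.0005, 0, 0]
  ]
}}

```text
clock: 19.2
eef_pos: [494.5, -60.2, 211.1]
eef_rot: [2.492, -0.021, 1.556]
wrist_force: [0.1, 0.3, -5.1]
finger_gap: 9.0
finger_force: 50.0
```

```bash
python3 - <<'E'
from h import *
s,p,M=show();print(s['wrist_force'],'bar',p-39.8*M[:,2])
b=snap('side','d5');a=snap('scene','s5')
def cr(f,u,v,w=66,h=50,W=400,H=300): return cv2.resize(f[v:v+h,u:u+w],(W,H),interpolation=cv2.INTER_CUBIC)
cv2.imwrite('pics/m5.png',np.hstack([cr(b['frame'],190,140,112,84,400,300),cr(a['frame'],200,115,112,84)]))
E
```

```text
t 19.2 p [494.5 -60.2 211.1] z [ 0.605  0.008 -0.796] y [ 0.796 -0.025  0.605] tilt 37.3 az 0.7 j [-0.31 -0.2   2.12  0.33  0.62 -0.5 ]
[ 0.07392397  0.2691136  -5.06843159] bar [470.43071231 -60.50955033 242.77636797]
```

View pics/m5.png

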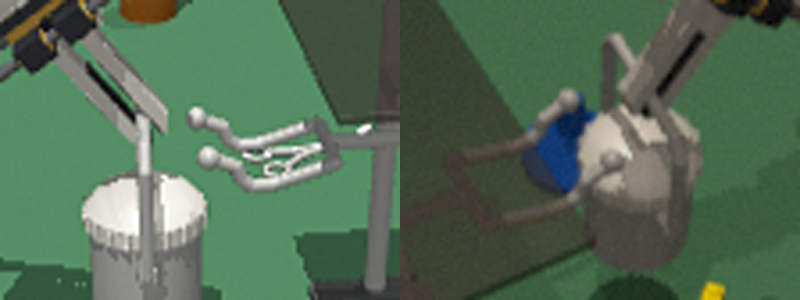

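```bash
python3 - <<'E'
from h import *
a=load('s5');b=load('d5')
kR=tri(a,(247.6,142.4),b,(248.5,183.7));kL=tri(a,(259.4,159.8),b,(244.9,172.8));print('R',kR,'L',kL)
mid=(kR[0]+kL[0])/2;d=kL[0]-kR[0];print('mid',mid,np.degrees(np.arctan2(-d[0],d[1])),'seat',mid+[40,0.9,-14])
for n,c in(('scene',a),('side',b)):
    P=cloud(c)
    for nm,lo,hi in(('bail',195,260),('lid',150,196)):
        m=(P[...,2]>lo)&(P[...,2]<hi)&(abs(P[...,0]-470)<(14 if nm=='bail' else 60))&(abs(P[...,1]+60)<66);q=P[m]
        if nm=='bail': q=q[(abs(q[:,1]+60)>25)]
        print(n,nm,len(q),q.min(0).round(1),q.max(0).round(1))
        if nm=='bail':
            for s in(-1,1):
                r=q[(q[:,1]+60)*s>38]; 
                if len(r): print('  end',s,len(r),r.mean(0).round(1),'zmax',r[:,2].max().round(1))
E
```

```text
R (array([513.40990907, -90.87509596, 225.20311621]), np.float64(2.5108758142805034)) L (array([512.37944166, -30.8635928 , 224.49458254]), np.float64(1.305504644841766))
mid [512.89467536 -60.86934438 224.84884937] 0.9837385939391918 seat [552.89467536 -59.96934438 210.84884937]
scene bail 186 [ 464.8 -119.8  195.7] [480.9  -1.2 249. ]
  end -1 59 [ 470.4 -112.4  223.7] zmax 248.7
  end 1 85 [476.6  -8.1 226.4] zmax 247.7
scene lid 747 [ 428.1 -122.9  150.1] [516.1  -2.1 195.8]
side bail 109 [ 462.3 -125.8  195.6] [472.9 -85.3 249.6]
  end -1 100 [ 467.4 -118.8  228.4] zmax 249.6
side lid 699 [ 427.7 -126.   150.2] [514.  -36.7 195.7]
```

{"api": "move_arm", "payload": {
  "moves": [
    [0, 0.003, 0.0023, 0],
    [0, 0.009, 0.0068, 0],
    [0, 0.017, 0.0129, 0],
    [0, 0.025, 0.019, 0],
    [0.001, 0.033, 0.0251, 0],
    [0.001, 0.041, 0.0312, 0],
    [0.001, 0.0462, 0.0351, 0],
    [0.001, 0.0497, 0.04, 0],
    [0.001, 0.0535, 0.045, 0],
    [0.001, 0.0567, 0.0494, 0],
    [0.001, 0.058, 0.055, 0],
    [0.001, 0.0592, 0.0601, 0]
  ]
}}

```text
clock: 20.5
eef_pos: [578.5, -60.7, 199.0]
eef_rot: [2.491, -0.021, 1.555]
wrist_force: [-0.0, -0.9, -4.8]
finger_gap: 8.4
finger_force: 50.0
```

```bash
python3 - <<'E'
from h import *
s,p,M=show();print(s['wrist_force'],'bar',p-39.8*M[:,2]);print(to(p+[0,0,-18],p,M))
b=snap('side','d6');a=snap('scene','s6')
def cr(f,u,v,w=66,h=50,W=400,H=300): return cv2.resize(f[v:v+h,u:u+w],(W,H),interpolation=cv2.INTER_CUBIC)
cv2.imwrite('pics/m6.png',np.hstack([cr(b['frame'],215,140,88,66,400,300),cr(a['frame'],190,115,88,66)]))
E
```

```text
t 20.5 p [578.5 -60.7 199. ] z [ 0.606  0.008 -0.796] y [ 0.796 -0.025  0.605] tilt 37.3 az 0.7 j [-0.25  0.02  1.95  0.3   0.55 -0.43]
[-0.01708767 -0.89437916 -4.78025031] bar [554.44494209 -60.95842193 230.62946803]
[-0.0004 -0.0109  0.0143]
```

View pics/m6.png

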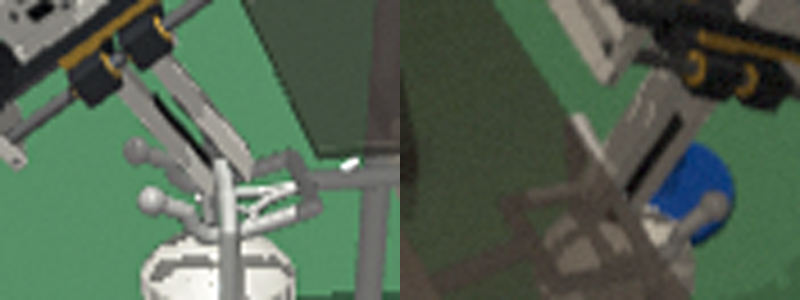

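{"api": "move_arm", "payload": {
  "moves": [
    [0, -0.002, 0.0026, 0],
    [0, -0.004, 0.0052, 0],
    [0, -0.006, 0.0079, 0],
    [0, -0.008, 0.0105, 0],
    [0, -0.0095, 0.0124, 0],
    [0, -0.0102, 0.0134, 0],
    [0, -0.0102, 0.0134, 0]
  ]
}}

```text
clock: 21.3
eef_pos: [578.3, -60.3, 182.4]
eef_rot: [2.491, -0.021, 1.555]
wrist_force: [0.2, -0.5, -5.3]
finger_gap: 8.6
finger_force: 50.0
```

{"api": "move_arm", "payload": {
  "moves": [
    [0, -0.0003, 0.0004, 0],
    [0, -0.0006, 0.0008, 0],
    [0, -0.0006, 0.0008, 0]
  ]
}}

```text
clock: 21.6
eef_pos: [578.3, -60.3, 181.5]
eef_rot: [2.491, -0.021, 1.556]
wrist_force: [-0.4, 0.3, -4.8]
finger_gap: 8.6
finger_force: 50.0
```

{"api": "move_arm", "payload": {
  "moves": [
    [0, -0.0003, 0.0004, 0],
    [0, -0.0006, 0.0008, 0],
    [0, -0.0006, 0.0008, 0]
  ]
}}

```text
clock: 21.9
eef_pos: [578.3, -60.2, 180.4]
eef_rot: [2.491, -0.021, 1.555]
wrist_force: [0.2, 0.2, -4.3]
finger_gap: 8.9
finger_force: 50.0
```

{"api": "move_arm", "payload": {
  "moves": [
    [0, -0.0003, 0.0004, 0],
    [0, -0.0006, 0.0008, 0],
    [0, -0.0006, 0.0008, 0]
  ]
}}

```text
clock: 22.2
eef_pos: [578.5, -60.3, 179.7]
eef_rot: [2.491, -0.021, 1.555]
wrist_force: [-0.5, -0.2, -2.3]
finger_gap: 8.6
finger_force: 50.0
```

{"api": "move_arm", "payload": {
  "moves": [
    [0, -0.0003, 0.0004, 0],
    [0, -0.0004, 0.0005, 0],
    [0, -0.0004, 0.0005, 0]
  ]
}}

```text
clock: 22.5
eef_pos: [578.5, -60.3, 179.3]
eef_rot: [2.49, -0.021, 1.555]
wrist_force: [0.3, -1.0, -0.4]
finger_gap: 8.4
finger_force: 50.0
```

```bash
python3 - <<'E'
from h import *
s,p,M=show();print(s['wrist_force'],'bar',p-39.8*M[:,2])
E
```

```text
t 22.5 p [578.5 -60.3 179.3] z [ 0.606  0.007 -0.795] y [ 0.795 -0.025  0.606] tilt 37.3 az 0.7 j [-0.25  0.04  1.98  0.32  0.51 -0.46]
[ 0.27438973 -0.96588564 -0.39838086] bar [554.41491878 -60.62829888 210.93679924]
```

{"api": "move_arm", "payload": {
  "jaw": 0.026,
  "moves": [
    [0, 0, 0, 0],
    [0, 0, 0, 0],
    [0, 0, 0, 0],
    [0, 0, 0, 0],
    [0, 0, 0, 0],
    [0, 0, -0.003, 0],
    [0, 0, -0.008, 0],
    [0, 0, -0.014, 0],
    [0, 0, -0.02, 0]
  ]
}}

```text
clock: 23.4
eef_pos: [565.9, -60.4, 195.4]
eef_rot: [2.491, -0.021, 1.555]
wrist_force: [-1.2, 0.9, -0.1]
finger_gap: 25.9
finger_force: 0.0
```

{"api": "move_arm", "payload": {
  "moves": [
    [0, 0, -0.01, 0],
    [0, 0, -0.025, 0],
    [0, 0, -0.045, 0],
    [0, 0, -0.07, 0],
    [0, 0, -0.1, 0],
    [0, 0, -0.12, 0],
    [0, 0, -0.12, 0]
  ]
}}

```text
clock: 24.1
eef_pos: [493.1, -61.5, 293.3]
eef_rot: [2.487, -0.02, 1.555]
wrist_force: [0.1, -0.2, -0.5]
finger_gap: 25.9
finger_force: 0.0
```

```bash
python3 - <<'E'
from h import *
s,p,M=show();print(s['wrist_force'])
b=snap('side','d7');a=snap('scene','s7');w=snap('wrist','w7')
def cr(f,u,v,w=66,h=50,W=400,H=300): return cv2.resize(f[v:v+h,u:u+w],(W,H),interpolation=cv2.INTER_CUBIC)
cv2.imwrite('pics/m7.png',np.vstack([np.hstack([cr(b['frame'],215,150,88,66),cr(a['frame'],190,115,88,66)]),np.hstack([cr(w['frame'],0,0,512,384),cr(b['frame'],0,0,512,384)])]))
E
```

```text
t 24.1 p [493.1 -61.5 293.3] z [ 0.609  0.006 -0.793] y [ 0.793 -0.025  0.609] tilt 37.5 az 0.6 j [-0.31 -0.28  1.99  0.27  0.82 -0.41]
[ 0.1408693  -0.16569906 -0.49524978]
```

View pics/m7.png

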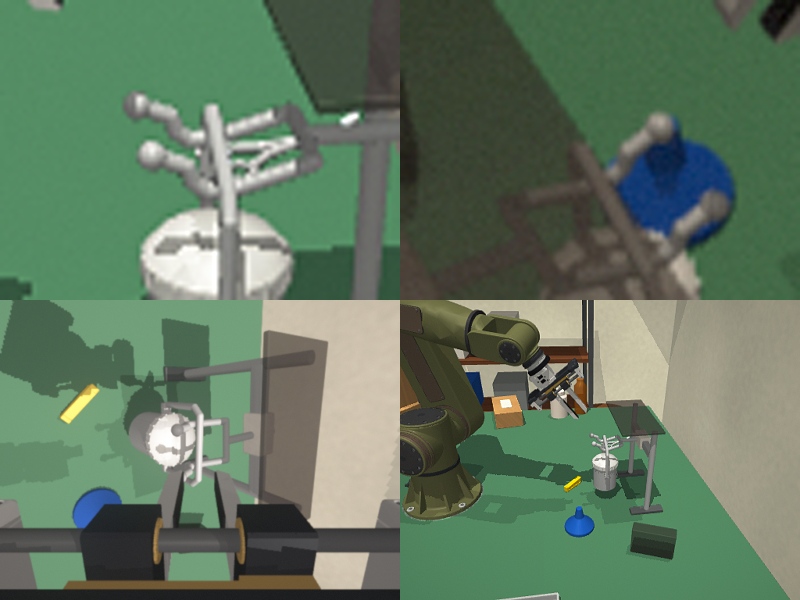

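{"api": "move_arm", "payload": {
  "moves": [
    [0, 0, -0.01, 0],
    [0, 0, -0.02, 0],
    [0, 0, -0.03, 0],
    [0, 0, -0.03, 0],
    [0, 0, -0.03, 0],
    [0, 0, -0.03, 0],
    [0, 0, -0.03, 0],
    [0, 0, -0.03, 0],
    [0, 0, -0.03, 0],
    [0, 0, -0.03, 0]
  ]
}}

```text
clock: 25.25
eef_pos: [475.4, -61.5, 314.1]
eef_rot: [2.491, -0.021, 1.556]
wrist_force: [0.2, 0.6, -0.3]
finger_gap: 25.9
finger_force: 0.0
```

```bash
python3 - <<'E'
from h import *
fs=[load('d7')]+[snap('side',f'd{i}') for i in(8,9)]
for c in fs:
    P=cloud(c);m=(P[...,2]>60)&(P[...,2]<135)&(abs(P[...,0]-553)<60)&(abs(P[...,1]+85)<45);q=P[m]
    n=(P[...,2]>150)&(P[...,2]<218)&(abs(P[...,0]-553)<14)&(P[...,1]<-100)&(P[...,1]>-130);r=P[n]
    print(len(q),q.mean(0).round(1),(q.min(0)[0]+q.max(0)[0])/2,'leg',r.mean(0).round(1),np.polyfit(r[:,2],r[:,0],1))
E
```

```text
666 [549.  -93.9  97.2] 553.1181508148582 leg [ 550.7 -118.8  186.8] [1.36278712e-02 5.48162779e+02]
666 [548.9 -93.8  97.1] 553.3669889269704 leg [ 551.  -118.3  187.6] [-2.55038856e-03  5.51446634e+02]
662 [548.5 -93.6  96.8] 553.3255751986815 leg [ 550.7 -119.   187.7] [1.63290965e-02 5.47670074e+02]
```

Canister is still, upright (leg slope about 1°) and at the seat; the hook remains about 49 mm drawn.

```bash
python3 -c "
from cell import manip
print(manip.sign_off())"
```

```text
the job is handed in; nothing more can be done
None
```

I drew the hook out about 49 mm to its stop, hung the canister by its bail across both prongs behind the tips, upright and still, let go without touching the other things, and handed the job in at about 25 s; the sign-off call returned no verdict.

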